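# Add a plywood blank to the pack under the sprung hold-down and pin it with the drift

## Task

Add the loose long plywood blank with the hole to the pack in the jig: lay it on the blank already there, hole end towards the jig's open end, push it in under the upturned toe of the sprung arm until its hole is over the hole below and it lies square on the pack, and let go so that the arm holds it down. Then take the tapered steel drift out of the rack and push it down through both holes until its shoulder sits on the plywood, pulling the two blanks into line, and leave it there. Leave the other things on the bench where they are.

Things in the scene. Friction and masses are not known exactly. Their poses are not given: they have to be found in the camera images.
- jig: Wooden jig block fixed to the bench, 200 x 70 mm, 44 mm high, x = -85 to +115 mm. Origin on the bench under the middle of the blank lying in it. +x points along it to the steel post and hinge end (hinge at x = 102, 60 mm up; the arm rises from it to 90 mm at x = 90, then slopes down to the roller); -x is the open end from which work is pushed in. Lips 5 mm above its top frame the blank in it.
- jig_hole (a point): Mouth, in the jig block's top, of its 24 mm hole at jig x = -45, y = 0 mm; it goes right through, so the drift runs free below the pack.
- hold_arm (a joint): Angle of the sprung steel hold-down arm, 24 mm wide: 0 with its 14 mm roller on the single blank, about 0.155 with one more under it; grows as the toe rises. It presses with about 2 to 4 N, at jig x = +25 mm; from there a ramp of about 25 degrees rises towards the open end to the toe, so a blank pushed in level along jig +x lifts the arm by itself.
- toe_edge (a point): Lower edge of the arm's upturned toe, at jig x = -18 mm. Resting on the single blank it is 77 mm above the bench (21 mm above that blank's top); with the second blank in, about 96 mm.
- low_blank: Plywood blank already in the jig, 150 x 50 x 12 mm, loose between the lips (about 1 mm play) under the arm. Origin in the middle of its underside, 44 mm above the bench; its axes run like the jig's; its 15 mm hole at x = -45 mm.
- low_blank_hole (a point): Centre of the hole in the blank in the jig, at half thickness (50 mm above the bench).
- blank: The loose blank to add: plywood 150 x 50 x 12 mm, 70 g, flat on the bench. Origin in the middle of its underside, x along its length, z up; one 15 mm through hole at x = -45 mm (the -x end, which stays outermost). In place its axes point like the jig's, with its underside 56 mm above the bench. Between its hole and its -x end there are 22 mm to grip across its width.
- blank_hole (a point): Centre of the hole of the loose blank, at half thickness (6 mm above its underside).
- rack: Open wooden rack fixed to the bench, 60 x 170 mm, top 72 mm above the bench, with two 16 mm holes at y = +50 and -50 mm in its frame; drift and awl stand in these, in either order.
- drift: Tapered steel drift, 180 g, standing tip down in the rack. Origin at its tip, z up along its axis to the head. Tip 6 mm across, widening to 14 mm at z = 34 mm, parallel 14 mm to z = 60, there a shoulder and the plain cylindrical steel head, 26 mm across, from z = 60 to 105 mm. In the rack its tip is 12 mm above the bench; home in the pack its tip is 8 mm above the bench.
- drift_tip (a point): The drift's tip (its origin).
- awl: Awl with a bulbous wooden handle (36 mm across) standing in the other hole of the rack, 128 mm long. Not needed.
- offcut: Short plywood offcut without a hole, 85 x 50 x 12 mm, flat on the bench near the loose blank. Not needed.
- sanding_block: Cork sanding block, 100 x 60 x 35 mm. Not needed.
- glue: White bottle, 52 mm across, 150 mm high. Not needed.
- tape: Roll of paper tape, 90 mm across, 24 mm high. Not needed.
- mallet: Hammer lying on the bench. Not needed.

How it is judged:
By the outcome, as a careful person would: the job done as asked, in the order asked, and still so for the second after the job is handed in, with the robot touching nothing.
It also fails if it takes over 72 s, if anything falls off the work surface, if the arm or the gripper's body presses on something with over 40 N, if the wrist force passes 120 N, or if a joint passes its speed limit or range.

## Robot

A 6-joint arm with a two-finger parallel gripper is mounted at the origin on the work surface. World frame = base frame: x ahead of the robot, y to its left, z up, the work surface at z = 0. Lengths are in m, angles in rad, forces in N, time in s.
With the tool pointing down it reaches from about 0.35 to 0.775 m from the base axis. Payload 7.3 kg.
Tool frame: the origin (TCP) lies between the finger pads; the fingertips stand 8 mm ahead of it and the grasp point (between the pads) lies 11 mm behind it (robot.nose_length is the distance from the TCP to the fingertips, in m); z points along the fingers, y is the line along which they close (so a half turn about z gives the same grasp; the last joint's range is limited). The gripper opens to 92 mm and grips with 3 to 60 N. Pads are 19 mm wide; open, the fingers measure 130 mm over their backs; the gripper's body (75 mm by 190 mm) begins 47 mm behind the grasp point.
Start: joints at [1.004, 0.342, 1.524, -0, 1.275, -0.146], TCP at [0.214, 0.479, 0.235] pointing down, gripper open.
Joint ranges: [-2.53, 2.53], [-0.77, 2.02], [0.04, 2.7], [-1, 4.14], [0.28, 2.66], [-3.11, 3.11]. Speed limits (rad/s): [2.57, 2.57, 3.14, 3.14, 3.14, 3.14].

## Interface

Orientations are given as [roll, pitch, yaw] about the fixed x, y, z axes, in that order (R = Rz(yaw) Ry(pitch) Rx(roll)).
In Python, from cell import robot gives the robot as it stands. The module is installed in compiled form; this text tells all that it offers.
- The arm moves only by the shell command python3 -m jog 'ROWS' [FORCE]. ROWS is JSON, a list that holds one entry, the list of rows, each a list of 5 numbers: the gripper's target within -1 to 1 (fully open at 1, half-way at 0, shut at -1), then the shift along the tool's x, y, z in m, then the turn about the tool's z in rad. A call has 1 to 5 rows; each row is the pose to reach, as a shift and turn from the pose commanded when the call began, along the tool's axes at that moment; what a row does not reach only later rows make up. A row lasts 1/12 s, in which the tool goes at most 41.7 mm and 7.16 degrees, less where a joint would pass 70% of its speed; a pose out of reach is approached as far as the arm can. A call with a gripper value outside its range is refused whole. The fingers move at their own pace and stop on an object; FORCE is the grip in N (left out, the last holds). Time passes only in rows, so rows that repeat a pose let the fingers close. It gives the time, the measured TCP pose, the force, the opening and the grip force at its end, in the units of the state.
- robot.observe(): the state, without advancing time (a new reading comes with each control period).
- robot.read_camera(name): name is "scene" or "top" or "wrist"; returns the picture (384x512x3 uint8, red, green, blue); there is no depth.
- robot.camera_model(name): a dict with "camera_matrix" (3x3 intrinsics, pixels), "position" and "attitude" of the camera in the world; the wrist camera has in their place "mount" (4x4, takes a point from camera to tool coordinates, whose origin is the TCP and whose axes are the flange's). Camera axes: x right, y down, z forward; pixel columns grow to the right and rows downward; lengths in m; the calibration is good to about 2 mm. The wrist camera is an equidistant fisheye: a pixel r from the principal point sees the ray r / f radians off the axis. A picture is of the moment at which its call begins: read the wrist's pose just before it. camera_model takes no time and is no camera call.
- robot.hand_in(): hands the job in; it is judged then, once.
The state is a dict: "time": time; "qpos": joint angles; "qvel": joint speeds; "joint_efforts": joint torques, N m; "tool_pos": TCP position; "tool_rot": TCP orientation; "contact_force": force on the tool from outside, world axes, zero at the start; "torque": the same for the moment, N m; "opening": finger opening in m; "grip_force": force on a finger pad.
Only numpy, scipy, OpenCV 4.12 (cv2) and the standard library are available. Lean on these libraries where they do the work, as an engineer would, in place of code of your own. Each camera call takes 0.05 s, during which the arm holds its last target. There are 200 camera calls.

## Working session

There is one attempt and no reset: what is moved stays moved. The work goes in short steps, Python scripts to look and compute and a shell command to move; the robot and the scene stay as the last step left them, time stands still between calls to the robot, and variables do not carry over. Pictures are saved under pics/ and viewed, at most 11 in all, crops included, and the job is handed in when it is done.

```bash
mkdir -p pics; python3 - <<'E'
from cell import robot
import cv2
for n in("top","scene"):
    cv2.imwrite(f"pics/{n}0.png",cv2.resize(robot.read_camera(n)[:,:,::-1],(800,600),interpolation=cv2.INTER_CUBIC))
    print(n,robot.camera_model(n))
print(robot.camera_model("wrist")); s=robot.observe(); print(s)
E
```

```text
top {'camera_matrix': array([[401.20953358,   0.        , 256.55711292],
       [  0.        , 401.20953358, 188.0730324 ],
       [  0.        ,   0.        ,   1.        ]]), 'position': array([ 0.4833167 , -0.06029039,  1.33570882]), 'attitude': array([-3.05506336,  0.00346745, -1.58725907])}
scene {'camera_matrix': array([[452.65109676,   0.        , 253.86610048],
       [  0.        , 452.65109676, 192.64656176],
       [  0.        ,   0.        ,   1.        ]]), 'position': array([ 1.16522602, -0.08815971,  0.99446736]), 'attitude': array([-2.58024576,  0.00862037,  1.47858542])}
{'camera_matrix': array([[297.31863964,   0.        , 249.06651779],
       [  0.        , 297.31863964, 187.36708977],
       [  0.        ,   0.        ,   1.        ]]), 'mount': array([[ 6.62801408e-04, -9.53290466e-01, -3.02054379e-01,
         8.26232788e-02],
       [ 9.99999779e-01,  6.14380949e-04,  2.55310849e-04,
        -6.11759992e-04],
       [-5.78089422e-05, -3.02054481e-01,  9.53290662e-01,
        -1.49342998e-01],
       [ 0.00000000e+00,  0.00000000e+00,  0.00000000e+00,
         1.00000000e+00]])}
{'time': 0.1, 'qpos': array([ 1.00402448e+00,  3.42664733e-01,  1.52489613e+00, -1.37454312e-05,
        1.27540043e+00, -1.45984257e-01]), 'qvel': array([-6.74229641e-04, -3.43895140e-03, -2.01625886e-03, -6.66785304e-04,
        1.25678180e-03,  3.55642117e-05]), 'joint_efforts': array([ 1.21672088e-03, -4.32005346e+01, -2.44696820e+01,  7.18080369e-02,
        5.26685861e-02, -7.35599929e-05]), 'tool_pos': array([0.21424233, 0.47892259, 0.23411724]), 'tool_rot': array([-3.14023666e+00, -1.86085908e-04,  2.72080895e+00]), 'contact_force': array([-0.23020644,  1.26257265, -0.20962418]), 'torque': array([0.05604384, 0.01645758, 0.02468522]), 'grip_force': 0.0, 'opening': 0.09178569732607131}
```

View pics/top0.png

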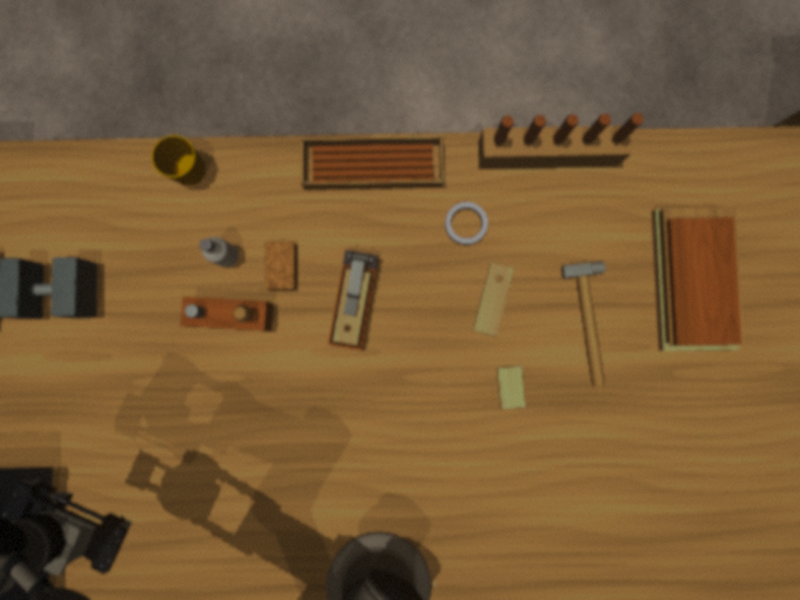

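View pics/scene0.png

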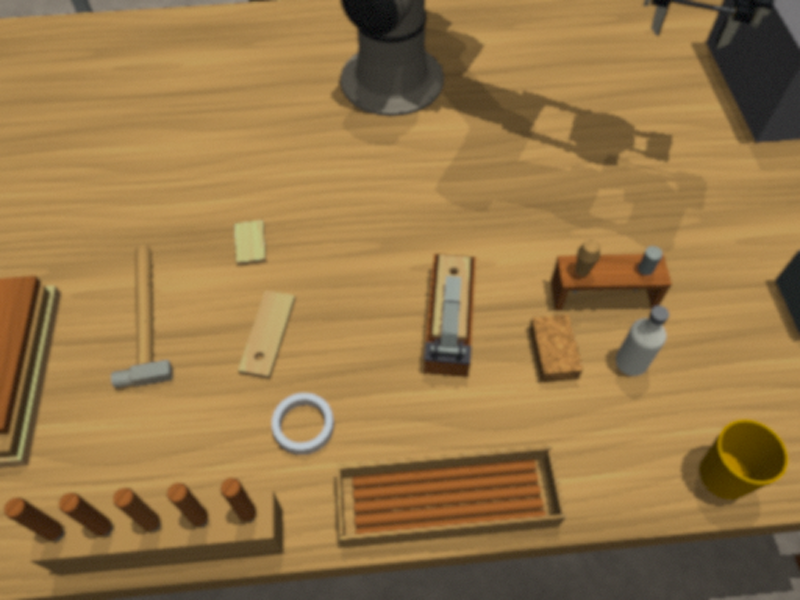

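The top view shows the jig (hole at ~(347,327), hinge at (362,258)), the loose blank at (493,299) with its hole at the far end (500,279), and the drift's steel head at (192,312) in the rack. The awl is at (242,313). I'll enlarge these regions for exact pixels.

```bash
cat > h.py <<'E'
import numpy as np, cv2
from scipy.spatial.transform import Rotation as Ro
from cell import robot
def unproj(n,uv,z):
    m=robot.camera_model(n); R=Ro.from_euler('xyz',m["attitude"]).as_matrix()
    d=R@np.linalg.inv(m["camera_matrix"])@[uv[0],uv[1],1]; p=m["position"]
    return p+d*(z-p[2])/d[2]
def proj(n,P):
    m=robot.camera_model(n); R=Ro.from_euler('xyz',m["attitude"]).as_matrix()
    q=m["camera_matrix"]@R.T@(np.array(P)-m["position"]); return q[:2]/q[2]
def wproj(P,s):
    m=robot.camera_model("wrist"); K=m["camera_matrix"]; T=m["mount"]
    R=Ro.from_euler('xyz',s["tool_rot"]).as_matrix()
    t=R.T@(np.array(P)-s["tool_pos"]); c=T[:3,:3].T@(t-T[:3,3])
    th=np.arctan2(np.hypot(c[0],c[1]),c[2]); r=K[0,0]*th; ph=np.arctan2(c[1],c[0])
    return np.array([K[0,2]+r*np.cos(ph),K[1,2]+r*np.sin(ph)])
def wunproj(uv,z,s):
    m=robot.camera_model("wrist"); K=m["camera_matrix"]; T=m["mount"]
    d=np.array([uv[0]-K[0,2],uv[1]-K[1,2]]); r=np.hypot(*d); th=r/K[0,0]
    c=np.r_[d/r*np.sin(th),np.cos(th)]
    R=Ro.from_euler('xyz',s["tool_rot"]).as_matrix()
    w=R@T[:3,:3]@c; p=s["tool_pos"]+R@T[:3,3]
    return p+w*(z-p[2])/w[2]
def yaw(s): return s["tool_rot"][2]
def tomove(s,target,psi=None):
    R=Ro.from_euler('xyz',s["tool_rot"]).as_matrix()
    return (R.T@(np.array(target)-s["tool_pos"])).round(4)
E
python3 - <<'E'
from h import *
t=robot.read_camera("top"); sc=robot.read_camera("scene")
def c(im,x,y,w,h,k): return cv2.resize(im[y:y+h,x:x+w,::-1],None,fx=k,fy=k,interpolation=cv2.INTER_CUBIC)
A=c(t,205,155,40,75,8) # 320x600 jig
B=c(t,300,165,30,55,8) # 240x440 blank
C=c(t,112,185,30,30,8) # 240x240
o=np.zeros((600,800,3),np.uint8); o[:600,:320]=A; o[:440,320:560]=B; o[:240,560:800]=C
cv2.imwrite("pics/m.png",o)
E
```

```text
(no output)
```

View pics/m.png

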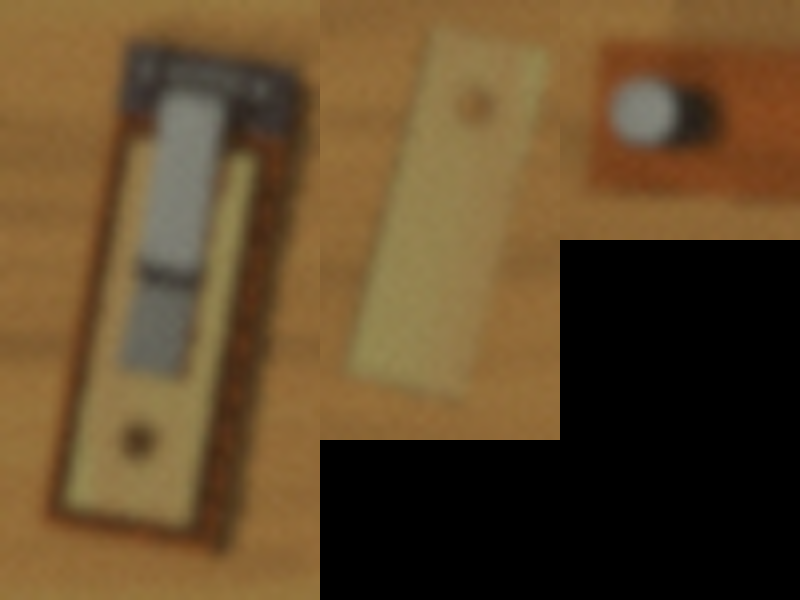

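The montage shows sharp enough features: jig hole at (138,440), low blank's near corners (62,505) and (195,528), loose blank corners, its hole at (476,103), and the drift head at (645,110).

```bash
python3 - <<'E'
from h import *
f=lambda x,y,ox,oy,z,sx=0: unproj("top",((x-sx+.5)/8-.5+ox,(y+.5)/8-.5+oy),z)
J=lambda x,y,z:f(x,y,205,155,z)
B=lambda x,y,z:f(x,y,300,165,z,320)
print("jighole",J(138,440,.056), "low corners",J(62,505,.056),J(195,528,.056),J(128,140,.056),J(258,150,.056))
a=J(62,505,.056);b=J(128,140,.056);c=J(195,528,.056);d=J(258,150,.056)
for p,q in((a,b),(c,d),(c,a)): print(np.degrees(np.arctan2(*(q-p)[[1,0]])))
bc=[B(*q,.012) for q in((432,30),(550,50),(465,397),(347,375))]
print("blank",np.array(bc).round(4),np.mean(bc,0),"hole",B(476,103,.012))
p=bc; print([np.degrees(np.arctan2(*(v)[[1,0]])) for v in(p[3]-p[0],p[2]-p[1])], np.linalg.norm(p[3]-p[0]),np.linalg.norm(p[1]-p[0]))
print("drift",f(645,110,112,185,.117,560))
# blank by color segmentation
t=robot.read_camera("top")
E
```

```text
jighole [0.52748998 0.05419392 0.056     ] low corners [0.50215696 0.08466439 0.056     ] [0.49216517 0.03184599 0.056     ] [0.64796409 0.05713092 0.056     ] [0.64303686 0.00495498 0.056     ]
-10.693520663657582
-10.106135011558422
79.2877911573925
blank [[ 0.661  -0.2482  0.012 ]
 [ 0.6518 -0.2969  0.012 ]
 [ 0.5086 -0.2573  0.012 ]
 [ 0.5184 -0.2091  0.012 ]] [ 0.58492121 -0.25286112  0.012     ] hole [ 0.63013916 -0.26551037  0.012     ]
[np.float64(164.66565832621075), np.float64(164.5654281131199)] 0.14780834740002807 0.049589038948667355
drift [0.56465058 0.35192045 0.117     ]
```

```bash
python3 -m jog '[[[1,-0.033,-0.024,0.007,0],[1,-0.066,-0.048,0.014,0],[1,-0.099,-0.072,0.021,0],[1,-0.132,-0.096,0.028,0],[1,-0.165,-0.12,0.035,0]]]'
python3 -m jog '[[[1,-0.033,-0.024,0,0],[1,-0.066,-0.048,0,0],[1,-0.099,-0.072,0,0],[1,-0.132,-0.096,0,0],[1,-0.165,-0.12,0,0]]]'
python3 -m jog '[[[1,-0.033,-0.024,0,0],[1,-0.066,-0.048,0,0],[1,-0.099,-0.072,0,0],[1,-0.132,-0.096,0,0],[1,-0.165,-0.12,0,0]]]'
python3 -m jog '[[[1,-0.033,-0.024,0,0],[1,-0.066,-0.048,0,0],[1,-0.099,-0.072,0,0],[1,-0.132,-0.096,0,0],[1,-0.165,-0.12,0,0]]]'
python3 -m jog '[[[1,-0.02,-0.013,0,0.12],[1,-0.041,-0.027,0,0.24],[1,-0.041,-0.027,0,0.36],[1,-0.041,-0.027,0,0.48],[1,-0.041,-0.027,0,0.6]]]'
for i in 1 2 3 4; do :; done
python3 -m jog '[[[1,0,0,0,0.12],[1,0,0,0,0.24],[1,0,0,0,0.36],[1,0,0,0,0.48],[1,0,0,0,0.6]]]'
python3 -m jog '[[[1,0,0,0,0.12],[1,0,0,0,0.24],[1,0,0,0,0.36],[1,0,0,0,0.48],[1,0,0,0,0.6]]]'
python3 -m jog '[[[1,0,0,0,0.12],[1,0,0,0,0.24],[1,0,0,0,0.36],[1,0,0,0,0.48],[1,0,0,0,0.6]]]'
python3 -m jog '[[[1,0,0,0,0.12],[1,0,0,0,0.24],[1,0,0,0,0.36],[1,0,0,0,0.48],[1,0,0,0,0.59]]]'
python3 - <<'E'
from h import *
s=robot.observe(); print(s)
im=robot.read_camera("wrist"); np.save("w1.npy",im)
for P in([.661,-.2482,.012],[.6518,-.2969,.012],[.5086,-.2573,.012],[.5184,-.2091,.012],[.6301,-.2655,.012]): print(wproj(P,s)*1.5)
cv2.imwrite("pics/w1.png",cv2.resize(im[:,:,::-1],(768,576),interpolation=cv2.INTER_CUBIC))
E
```

```text
time: 0.67
tool_pos: [0.3164, 0.3007, 0.1995]
tool_rot: [3.141, 0.0, 2.722]
contact_force: [1.0, -0.3, 0.2]
opening: 0.0918
grip_force: 0.0
time: 1.08
tool_pos: [0.4182, 0.1234, 0.1999]
tool_rot: [3.141, 0.0, 2.721]
contact_force: [1.6, 0.6, 0.3]
opening: 0.0916
grip_force: 0.0
time: 1.5
tool_pos: [0.5198, -0.0536, 0.1997]
tool_rot: [3.141, 0.0, 2.72]
contact_force: [1.2, 0.8, 0.2]
opening: 0.0916
grip_force: 0.0
time: 1.92
tool_pos: [0.6213, -0.2304, 0.1995]
tool_rot: [3.141, -0.0, 2.72]
contact_force: [0.6, 0.2, 0.5]
opening: 0.0918
grip_force: 0.0
time: 2.33
tool_pos: [0.6471, -0.2705, 0.1987]
tool_rot: [-3.141, -0.001, 2.114]
contact_force: [0.2, 0.3, 0.2]
opening: 0.0922
grip_force: 0.0
time: 2.75
tool_pos: [0.6471, -0.2698, 0.1993]
tool_rot: [-3.141, -0.0, 1.515]
contact_force: [0.1, -0.3, 0.4]
opening: 0.0919
grip_force: 0.0
time: 3.17
tool_pos: [0.6471, -0.2698, 0.1993]
tool_rot: [-3.141, 0.0, 0.915]
contact_force: [0.2, 0.2, 0.0]
opening: 0.0915
grip_force: 0.0
time: 3.58
tool_pos: [0.6471, -0.2698, 0.1993]
tool_rot: [-3.141, 0.0, 0.315]
contact_force: [0.4, -0.8, -0.7]
open
[... 318 characters left out ...]
: array([-1.26497346e-03,  8.31591151e-05,  4.12275161e-04,  1.93926114e-03,
       -7.46671879e-04,  1.29489793e+00]), 'joint_efforts': array([-7.34059053e-03, -6.19789553e+01, -2.59387583e+01,  5.21626859e-02,
       -6.46133046e-02, -1.61846213e+00]), 'tool_pos': array([ 0.64708996, -0.26985338,  0.19932014]), 'tool_rot': array([-3.14136020e+00,  6.25153212e-04, -2.75163547e-01]), 'contact_force': array([ 1.57611501,  0.22931787, -0.3722755 ]), 'torque': array([-0.03541884,  0.21947081,  0.02791116]), 'grip_force': 0.0, 'opening': 0.09170424197890985}
[341.08593316 240.6221419 ]
[405.03676065 235.125697  ]
[401.60449971 400.34445813]
[346.61513869 403.71204339]
[373.45723407 271.66943379]
```

View pics/w1.png

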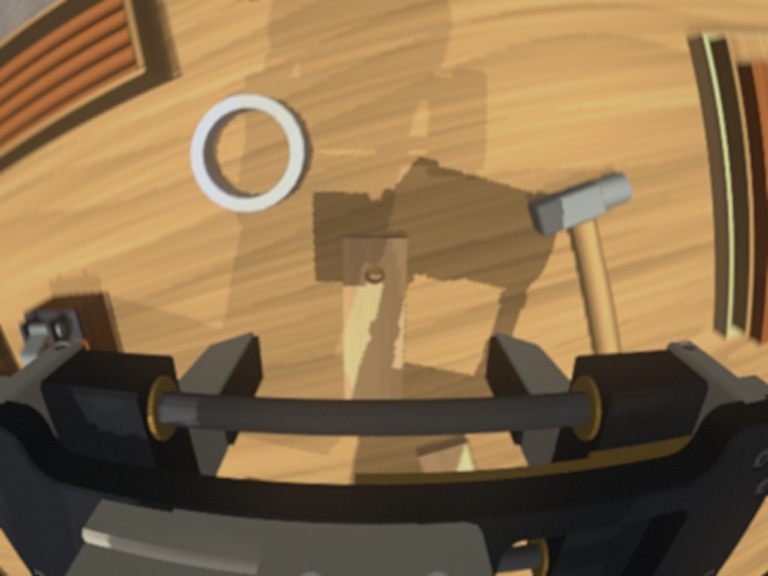

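The wrist view shows the blank centred between the fingers: far corners at (344,237) and (406,237), hole at (374,274), within a few pixels of prediction.

```bash
python3 - <<'E'
from h import *
s=robot.observe()
s["tool_rot"][2]=-.277
im=np.load("w1.npy")
P=[wunproj(np.array(q)/1.5,.012,s) for q in((344,237),(406,237),(374,274),(344,400),(403,400))]
for p in P: print(p)
v=P[1]-P[0]; print(np.linalg.norm(v),np.degrees(np.arctan2(v[1],v[0]))+90)
s=robot.observe();print(s["tool_pos"],s["tool_rot"])
m=np.r_[0.6467,-.270,.02]
print(tomove(s,m))
E
```

```text
[ 0.66316037 -0.25123875  0.012     ]
[ 0.65012372 -0.29725689  0.012     ]
[ 0.62815486 -0.2653711   0.012     ]
[ 0.52295608 -0.20782995  0.012     ]
[ 0.50864417 -0.25834403  0.012     ]
0.047829113537701 -15.817084177421336
[ 0.64708864 -0.26986416  0.1992797 ] [-3.14136348e+00  6.48982696e-04 -2.81229214e-01]
[-0.0002  0.0003  0.1793]
```

```bash
python3 -m jog '[[[1,-0.0005,0,0.04,-0.01],[1,-0.0005,0,0.08,-0.01],[1,-0.0005,0,0.12,-0.01],[1,-0.0005,0,0.155,-0.01],[1,-0.0005,0,0.17,-0.01]]]' 20
python3 -m jog '[[[1,0,0,0.01,0],[1,0,0,0.018,0],[1,0,0,0.018,0],[-1,0,0,0.018,0],[-1,0,0,0.018,0]]]' 20
python3 -m jog '[[[-1,0,0,0,0],[-1,0,0,0,0],[-1,0,0,0,0],[-1,0,0,0,0],[-1,0,0,0,0]]]' 20
python3 -m jog '[[[-1,0,0,0,0],[-1,0,0,0,0],[-1,0,0,0,0]]]' 20
```

```text
time: 4.47
tool_pos: [0.6437, -0.2681, 0.0234]
tool_rot: [-3.139, 0.009, -0.256]
contact_force: [-0.4, 0.3, -0.2]
opening: 0.0919
grip_force: 0.0
time: 4.88
tool_pos: [0.6478, -0.2703, 0.0136]
tool_rot: [3.141, -0.003, -0.259]
contact_force: [-0.1, -0.9, -0.7]
opening: 0.0829
grip_force: 0.0
time: 5.3
tool_pos: [0.6468, -0.2698, 0.012]
tool_rot: [-3.142, -0.0, -0.259]
contact_force: [-0.1, 0.7, 2.1]
opening: 0.0499
grip_force: 15.5
time: 5.55
tool_pos: [0.6468, -0.2698, 0.0119]
tool_rot: [-3.142, -0.0, -0.259]
contact_force: [-0.7, 0.3, 2.6]
opening: 0.05
grip_force: 19.9
```

```bash
python3 -m jog '[[[-1,0,0,-0.01,0],[-1,0,0,-0.035,0],[-1,0,0,-0.065,0],[-1,0,0,-0.1,0],[-1,0,0,-0.13,0]]]' 40
python3 -m jog '[[[-1,0,0,-0.018,-0.04],[-1,0,0,-0.02,-0.11],[-1,0,0,-0.02,-0.21],[-1,0,0,-0.02,-0.31],[-1,0,0,-0.02,-0.42]]]'
python3 -m jog '[[[-1,0,0,0,-0.12],[-1,0,0,0,-0.24],[-1,0,0,0,-0.36],[-1,0,0,0,-0.48],[-1,0,0,0,-0.6]]]'
python3 -m jog '[[[-1,0,0,0,-0.12],[-1,0,0,0,-0.24],[-1,0,0,0,-0.36],[-1,0,0,0,-0.48],[-1,0,0,0,-0.6]]]'
python3 -m jog '[[[-1,0,0,0,-0.12],[-1,0,0,0,-0.24],[-1,0,0,0,-0.36],[-1,0,0,0,-0.48],[-1,0,0,0,-0.6]]]'
python3 -m jog '[[[-1,0,0,0,-0.12],[-1,0,0,0,-0.24],[-1,0,0,0,-0.36],[-1,0,0,0,-0.48],[-1,0,0,0,-0.6]]]'
python3 -m jog '[[[-1,0,0,0,-0.12],[-1,0,0,0,-0.22],[-1,0,0,0,-0.32],[-1,0,0,0,-0.38],[-1,0,0,0,-0.397]]]'
python3 -m jog '[[[-1,0.01,0.01,0,0],[-1,0.03,0.03,0,0],[-1,0.055,0.054,0,0],[-1,0.08,0.079,0,0],[-1,0.105,0.104,0,0]]]'
python3 -m jog '[[[-1,0.025,0.025,0,0],[-1,0.05,0.049,0,0],[-1,0.075,0.074,0,0],[-1,0.1,0.098,0,0],[-1,0.125,0.123,0,0]]]'
python3 -m jog '[[[-1,0.025,0.025,0,0],[-1,0.048,0.047,0,0],[-1,0.063,0.062,0,0],[-1,0.07,0.069,0,0],[-1,0.07,0.069,0,0]]]'
python3 - <<'E'
from h import *
import cv2
k=lambda x,y,z:unproj("scene",((x+.5)/1.5625-.5,(y+.5)/1.5625-.5),z)
print("scene hole",k(454,271,.056),"drift head",k(652,255,.117))
s=robot.observe(); print(s["tool_pos"],s["tool_rot"],s["opening"],s["grip_force"])
t=robot.read_camera("top");sc=robot.read_camera("scene"); w=robot.read_camera("wrist")
for n,i in(("t",t),("s",sc),("w",w)): np.save(n+"2.npy",i)
def c(im,x,y,ww,h,k): return cv2.resize(im[y:y+h,x:x+ww,::-1],None,fx=k,fy=k,interpolation=cv2.INTER_CUBIC)
o=np.zeros((600,800,3),np.uint8)
o[:,:400]=c(t,195,150,67,100,6)[:600,:400]; o[:288,400:784]=c(w,0,0,512,384,.75); o[300:600,400:800]=c(sc,250,130,100,75,4)
cv2.imwrite("pics/m2.png",o)
E
```

```text
time: 5.97
tool_pos: [0.6468, -0.2698, 0.1442]
tool_rot: [3.141, -0.001, -0.259]
contact_force: [0.2, -0.5, 0.2]
opening: 0.0495
grip_force: 39.9
time: 6.38
tool_pos: [0.6466, -0.2697, 0.1624]
tool_rot: [3.141, -0.0, 0.166]
contact_force: [0.3, 0.2, -1.9]
opening: 0.0496
grip_force: 39.9
time: 6.8
tool_pos: [0.6466, -0.2697, 0.1621]
tool_rot: [-3.142, -0.0, 0.767]
contact_force: [-1.2, 0.4, -0.2]
opening: 0.0491
grip_force: 39.9
time: 7.22
tool_pos: [0.6466, -0.2696, 0.1621]
tool_rot: [-3.141, -0.0, 1.367]
contact_force: [-0.4, -0.1, -0.9]
opening: 0.0494
grip_force: 39.9
time: 7.63
tool_pos: [0.6466, -0.2696, 0.1621]
tool_rot: [3.142, -0.0, 1.967]
contact_force: [0.0, -0.8, -1.3]
opening: 0.0497
grip_force: 39.9
time: 8.05
tool_pos: [0.6465, -0.2697, 0.1621]
tool_rot: [3.142, -0.0, 2.567]
contact_force: [0.1, -0.2, -1.2]
opening: 0.0494
grip_force: 39.9
time: 8.47
tool_pos: [0.6466, -0.2697, 0.162]
tool_rot: [3.141, -0.0, 2.96]
contact_force: [-0.1, 0.7, -0.3]
opening: 0.049
grip_force: 39.9
time: 8.88
tool_pos: [0.5612, -0.1473, 0.1619]
tool_rot: [3.141, 0.0, 2.956]
contact_force: [0.8, -0.0, -0.7]
opening: 0.0497
grip_force: 39.9
time: 9.3
tool_pos: [0.4609, -0.0034, 0.1622]
tool_rot: [3.141, 0.001, 2.956]
contact_force: [0.3, 0.9, -1.0]
opening: 0.0493
grip_force: 39.9
time: 9.72
tool_pos: [0.405, 0.0773, 0.1622]
tool_rot: [3.141, 0.0, 2.959]
contact_force: [-1.1, -0.9, -1.2]
opening: 0.0495
grip_force: 39.9
scene hole [0.52843562 0.0548245  0.056     ] drift head [0.57002462 0.34931989 0.117     ]
[0.40498137 0.0773041  0.16218479] [3.14127913e+00 3.13169745e-04 2.95928060e+00] 0.04945945065614799 39.937793612480164
```

View pics/m2.png

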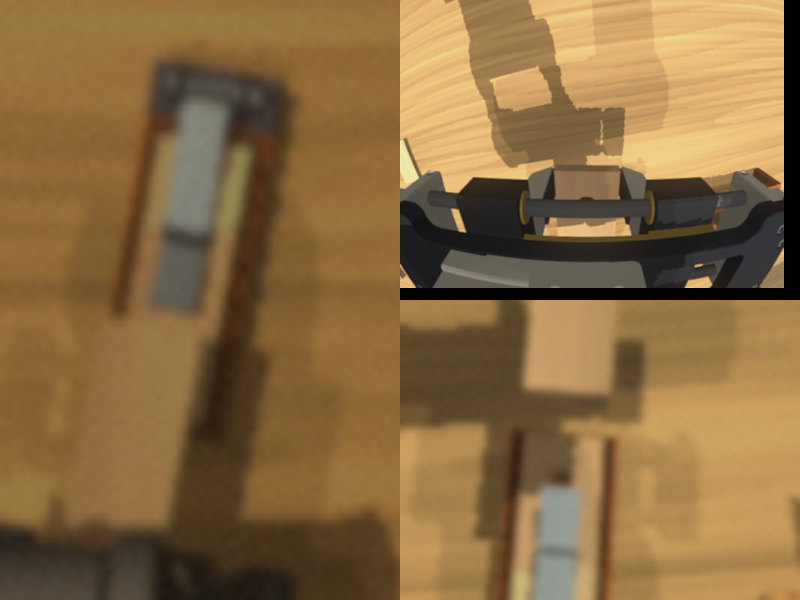

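The held blank is level and aligned with the jig in the top view (left edge (98,315)–(62,525)); in the scene crop its front edge is (524,390)–(610,393). Both cameras agree on the jig hole within 1 mm.

```bash
python3 - <<'E'
from h import *
T=lambda x,y,z:unproj("top",((x+.5)/6-.5+195,(y+.5)/6-.5+150),z)
S=lambda x,y,z:unproj("scene",((x-400+.5)/4-.5+250,(y-300+.5)/4-.5+130),z)
ang=lambda a,b:np.degrees(np.arctan2(*(b-a)[[1,0]]))
a,b=T(62,525,.162),T(98,315,.162); print("L edge",a,b,ang(a,b)); 
a,b=T(168,527,.162),T(210,325,.162); print("R edge",a,b,ang(a,b))
a,b=S(524,388,.162),S(612,391,.162); print("front",a,b,(a+b)/2,ang(a,b))
s=robot.observe(); u=np.array([np.cos(s["tool_rot"][2]+np.pi),np.sin(s["tool_rot"][2]+np.pi)])
print("expected front",s["tool_pos"][:2]+.139*u, np.degrees(s["tool_rot"][2])-180)
# jig features from top2: lips/arm edges
a,b=T(118,315,.049),T(148,130,.049);print("jig left outer",ang(a,b))
a,b=T(153,300,.08),T(182,100,.09);print("arm L",ang(a,b))
a,b=T(195,308,.08),T(228,105,.09);print("arm R",ang(a,b))
# jig lines in scene
a,b=S(513,432,.049),S(500,598,.049);print("scene jig edge",ang(a,b),a,b)
a,b=S(612,437,.049),S(604,598,.049);print("scene jig edge",ang(a,b),a,b)
E
```

```text
L edge [0.44471621 0.09455181 0.162     ] [0.54624487 0.07643078 0.162     ] -10.119697243604774
R edge [0.44291459 0.04319643 0.162     ] [0.5404529  0.02180787 0.162     ] -12.368266941762222
front [0.53820225 0.02449068 0.162     ] [0.54533064 0.07451868 0.162     ] [0.54176645 0.04950468 0.162     ] 81.89062683437886
expected front [0.54359608 0.04989553] -10.571386786292038
jig left outer -9.641643782993048
arm L -9.298219402751487
arm R -10.268454042077057
scene jig edge -10.526619664959275 [0.48759105 0.02836871 0.049     ] [0.61013309 0.00559799 0.049     ]
scene jig edge -10.861998154713056 [0.4977622  0.09109346 0.049     ] [0.61626074 0.06835574 0.049     ]
```

```bash
python3 -m jog '[[[-1,0,-0.0005,0.015,0],[-1,0,-0.0005,0.04,0],[-1,0,-0.0005,0.065,0],[-1,0,-0.0005,0.083,0],[-1,0,-0.0005,0.09,0]]]'
python3 -m jog '[[[-1,0,0,0.001,0],[-1,0,0,0.002,0],[-1,0,0,0.0025,0]]]'
python3 -m jog '[[[-1,-0.006,0,0,0],[-1,-0.014,0,0,0],[-1,-0.022,0,0,0],[-1,-0.03,0,0,0],[-1,-0.038,0,0,0]]]'
python3 -m jog '[[[-1,-0.007,0,0,0],[-1,-0.014,0,0,0],[-1,-0.021,0,0,0],[-1,-0.027,0,0,0],[-1,-0.032,0,0,0]]]'
python3 -m jog '[[[-1,-0.006,0,0,0],[-1,-0.012,0,0,0],[-1,-0.018,0,0,0],[-1,-0.023,0,0,0],[-1,-0.026,0,0,0]]]'
python3 - <<'E'
from h import *
s=robot.observe(); print(s["tool_pos"],s["tool_rot"],s["contact_force"],s["torque"])
t=robot.read_camera("top");sc=robot.read_camera("scene"); w=robot.read_camera("wrist")
for n,i in(("t",t),("s",sc),("w",w)): np.save(n+"3.npy",i)
def c(im,x,y,ww,h,k): return cv2.resize(im[y:y+h,x:x+ww,::-1],None,fx=k,fy=k,interpolation=cv2.INTER_CUBIC)
o=np.zeros((600,800,3),np.uint8)
o[:,:400]=c(t,195,150,67,100,6)[:600,:400]; o[:300,400:800]=c(w,175,170,160,120,2.5); o[300:600,400:800]=c(sc,250,130,100,75,4)
cv2.imwrite("pics/m3.png",o)
E
```

```text
time: 10.28
tool_pos: [0.4053, 0.0745, 0.0695]
tool_rot: [-3.141, -0.004, 2.956]
contact_force: [-0.9, -0.7, -1.3]
opening: 0.0492
grip_force: 39.9
time: 10.53
tool_pos: [0.4068, 0.0753, 0.0699]
tool_rot: [3.141, 0.002, 2.957]
contact_force: [0.7, 0.6, -0.5]
opening: 0.0497
grip_force: 39.9
time: 10.95
tool_pos: [0.4429, 0.0686, 0.0691]
tool_rot: [-3.141, -0.003, 2.958]
contact_force: [-5.4, 0.6, -1.1]
opening: 0.0493
grip_force: 39.9
time: 11.37
tool_pos: [0.4749, 0.0627, 0.069]
tool_rot: [-3.142, -0.001, 2.958]
contact_force: [-4.0, -0.4, -1.3]
opening: 0.0496
grip_force: 39.9
time: 11.78
tool_pos: [0.501, 0.0579, 0.0692]
tool_rot: [3.141, 0.0, 2.958]
contact_force: [-3.4, 0.5, -2.1]
opening: 0.0493
grip_force: 39.9
[0.50096873 0.05787804 0.06919639] [3.14146371e+00 4.31444010e-04 2.95765352e+00] [-3.43371305  0.45192661 -2.08186301] [0.0799033  0.6153375  0.00554576]
```

View pics/m3.png

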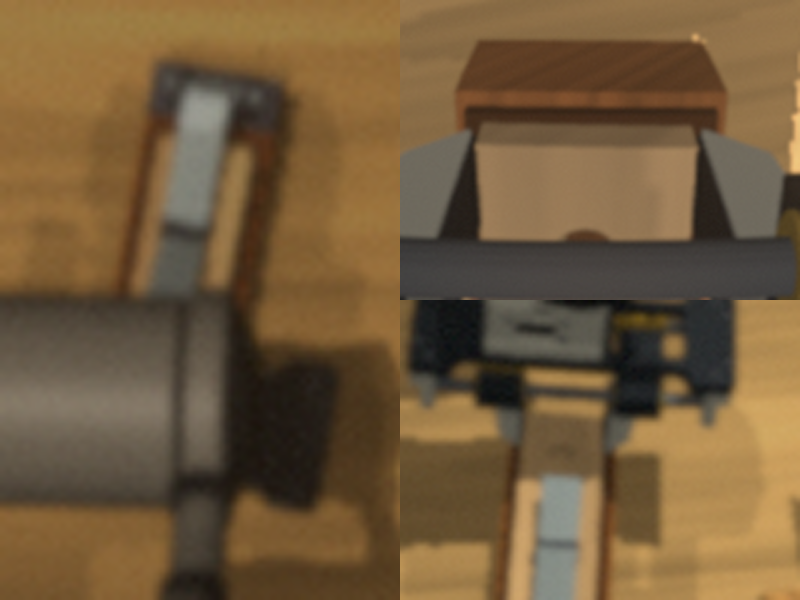

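The wrist crop shows the blank's end: bottom edge (478,122)–(697,122), top edge (477,147)–(697,147), in front of the jig's end lip (457,92)–(726,92). The arm is lifted and the blank sits under the toe. I'll compute the remaining distance and lateral offset.

```bash
python3 - <<'E'
from h import *
s=robot.observe()
W=lambda x,y,z:wunproj(((x-400+.5)/2.5-.5+175,(y+.5)/2.5-.5+170),z,s)
R=Ro.from_euler('xyz',s["tool_rot"]).as_matrix()
for n,x,y,z in(("bb",478,122,.057),("bb",697,122,.057),("bt",477,147,.069),("bt",697,147,.069),("lip",457,92,.049),("lip",726,92,.049),("bot",478,40,0),("bot",705,40,0),("hole back edge",587,230,.069)):
    p=W(x,y,z); print(n,p,"tool",(R.T@(p-s["tool_pos"])).round(4))
S=lambda x,y,z:unproj("scene",((x-400+.5)/4-.5+250,(y-300+.5)/4-.5+130),z)
print("scene hole",S(560,450,.069))
E
```

```text
bb [0.48475373 0.03431627 0.057     ] tool [ 0.012  -0.0262  0.0124]
bb [0.49429771 0.08572717 0.057     ] tool [0.012  0.0261 0.0124]
bt [0.48584457 0.03547704 0.069     ] tool [ 0.0111 -0.0248  0.0004]
bt [0.49484772 0.08397401 0.069     ] tool [0.0111 0.0245 0.0004]
lip [0.47918639 0.02911648 0.049     ] tool [ 0.0166 -0.0323  0.0204]
lip [0.49135561 0.09460701 0.049     ] tool [0.0166 0.0343 0.0204]
bot [0.48074532 0.02722388 0.        ] tool [ 0.0148 -0.0339  0.0694]
bot [0.49359573 0.09653924 0.        ] tool [0.0148 0.0366 0.0694]
hole back edge [0.51160748 0.0557922  0.069     ] tool [-0.0105 -0.0002  0.0004]
scene hole [0.5185952  0.05347693 0.069     ]
```

```bash
python3 -m jog '[[[-1,-0.003,0.0005,0,0],[-1,-0.006,0.001,0,0],[-1,-0.0075,0.001,0,0],[-1,-0.0075,0.001,0.001,0],[-1,-0.0075,0.001,0.001,0]]]'
python3 -m jog '[[[0.3,0,0,0,0],[0.3,0,0,0,0],[0.3,0,0,0,0],[0.3,0,0,0,0],[0.3,0,0,0,0]]]'
python3 -m jog '[[[0.3,0,0,-0.02,0],[0.3,0,0,-0.05,0],[0.3,0,0,-0.085,0],[0.3,0,0,-0.115,0],[0.3,0,0,-0.125,0]]]'
python3 -m jog '[[[0.3,0.01,0,0,0],[0.3,0.02,0,0,0],[0.3,0.02,0,0,0],[0.3,0.02,0,0,0]]]'
python3 - <<'E'
from h import *
s=robot.observe(); print(s["tool_pos"],s["tool_rot"],s["opening"])
sc=robot.read_camera("scene"); w=robot.read_camera("wrist")
for n,i in(("s",sc),("w",w)): np.save(n+"4.npy",i)
def c(im,x,y,ww,h,k): return cv2.resize(im[y:y+h,x:x+ww,::-1],None,fx=k,fy=k,interpolation=cv2.INTER_CUBIC)
o=np.zeros((600,800,3),np.uint8)
o[:,:500]=c(w,200,120,100,120,5); o[:600,500:]=c(sc,265,145,50,100,6)
cv2.imwrite("pics/m4.png",o)
E
```

```text
time: 12.35
tool_pos: [0.508, 0.0577, 0.0682]
tool_rot: [3.141, 0.001, 2.958]
contact_force: [-1.7, 0.2, -2.0]
opening: 0.0494
grip_force: 39.9
time: 12.77
tool_pos: [0.5081, 0.0576, 0.0685]
tool_rot: [3.141, 0.001, 2.958]
contact_force: [-0.2, -0.0, 0.1]
opening: 0.0598
grip_force: 0.0
time: 13.18
tool_pos: [0.5098, 0.0576, 0.1979]
tool_rot: [3.14, 0.008, 2.958]
contact_force: [0.5, 1.3, 0.2]
opening: 0.06
grip_force: 0.0
time: 13.52
tool_pos: [0.4879, 0.0613, 0.193]
tool_rot: [3.142, -0.0, 2.958]
contact_force: [0.5, -0.9, -0.5]
opening: 0.0598
grip_force: 0.0
[0.48788982 0.06134826 0.19297133] [ 3.14155548e+00 -1.49631733e-04  2.95799530e+00] 0.05977031761147906
```

View pics/m4.png

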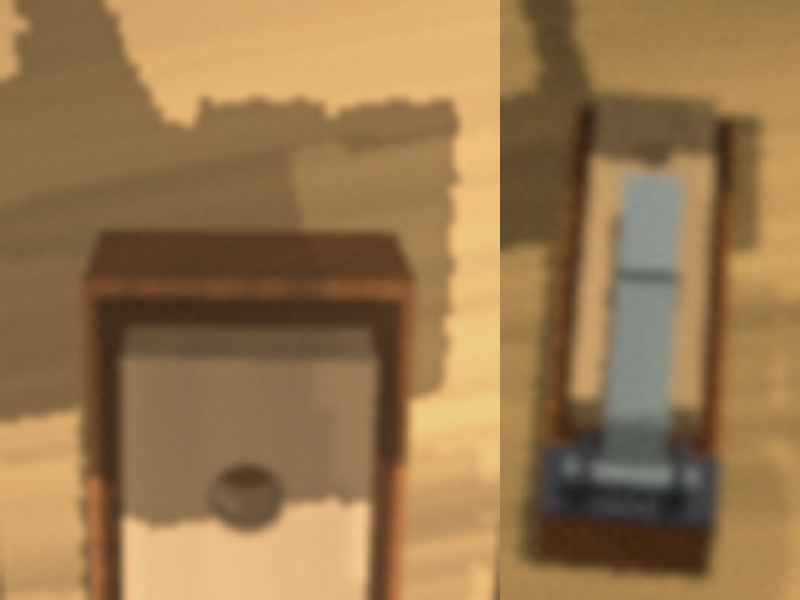

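The wrist crop shows the blank square and centred in the jig: end top edge (120,357)–(376,357), hole at (247,497), jig lip (88,280)–(412,280). The scene crop shows the arm pressing on it.

```bash
python3 - <<'E'
from h import *
s=robot.observe()
W=lambda x,y,z:wunproj(((x+.5)/5-.5+200,(y+.5)/5-.5+120),z,s)
u=np.array([np.cos(-.1815),np.sin(-.1815)]); n=np.array([-u[1],u[0]]); H=np.array([.5275,.0545])
def q(l,x,y,z):
    p=W(x,y,z)[:2]; print(l,p.round(4),"along",round((p-H)@u*1e3-45,1),"lat",round((p-H)@n*1e3,1))
for a in(("lipL",88,278,.049),("lipR",412,278,.049),("botL",103,233,0),("botR",400,233,0),("bt",120,357,.068),("bt",376,357,.068),("bb",121,328,.056),("bb",376,328,.056),("hole",247,497,.068),("low hole back lip? ",247,488,.056),("innerlip",247,300,.049)): q(*a)
E
```

```text
lipL [0.4795 0.0292] along -87.6 lat -33.5
lipR [0.4917 0.0946] along -87.5 lat 33.0
botL [0.4815 0.0273] along -85.3 lat -35.1
botR [0.4943 0.0966] along -85.2 lat 35.4
bt [0.4916 0.035 ] along -76.8 lat -25.7
bt [0.5007 0.084 ] along -76.7 lat 24.2
bb [0.4893 0.0347] along -79.0 lat -26.4
bb [0.4987 0.0854] along -78.9 lat 25.1
hole [0.5252 0.0539] along -47.1 lat -1.0
low hole back lip?  [0.5284 0.0533] along -43.9 lat -1.0
innerlip [0.4901 0.0604] along -82.8 lat -0.9
```

```bash
python3 -m jog '[[[0.3,-0.03,0,0,0],[0.3,-0.06,0,0,0],[0.3,-0.09,0,0,0],[0.3,-0.12,0,0,0],[0.3,-0.122,0,0.01,0]]]'
python3 -m jog '[[[0.3,0,0,0.02,0],[0.3,0,0,0.033,0],[0.3,0,0,0.033,0],[0.3,0,0,0.033,0]]]'
python3 - <<'E'
from h import *
s=robot.observe(); print(s["tool_pos"],s["tool_rot"])
w=robot.read_camera("wrist"); np.save("w5.npy",w)
p=wproj([.526,.054,.068],s); print(p)
x,y=int(p[0])-25,int(p[1])-20
print(x,y)
o=np.zeros((600,800,3),np.uint8)
c=w[y:y+40,x:x+50,::-1]
o[:,:750]=cv2.resize(c,(750,600),interpolation=cv2.INTER_CUBIC)
o=np.clip(o.astype(float)*1.5,0,255).astype(np.uint8)
cv2.imwrite("pics/m5.png",o)
E
```

```text
time: 14.03
tool_pos: [0.6134, 0.0375, 0.1838]
tool_rot: [3.141, 0.006, 2.957]
contact_force: [-1.1, 0.2, 0.0]
opening: 0.0597
grip_force: 0.0
time: 14.37
tool_pos: [0.6073, 0.0391, 0.1491]
tool_rot: [-3.141, -0.003, 2.958]
contact_force: [0.2, -0.5, 0.4]
opening: 0.0597
grip_force: 0.0
[0.60733267 0.0390565  0.14914579] [-3.14139959e+00 -2.53216715e-03  2.95770446e+00]
[249.46209643  96.47412257]
224 76
```

View pics/m5.png

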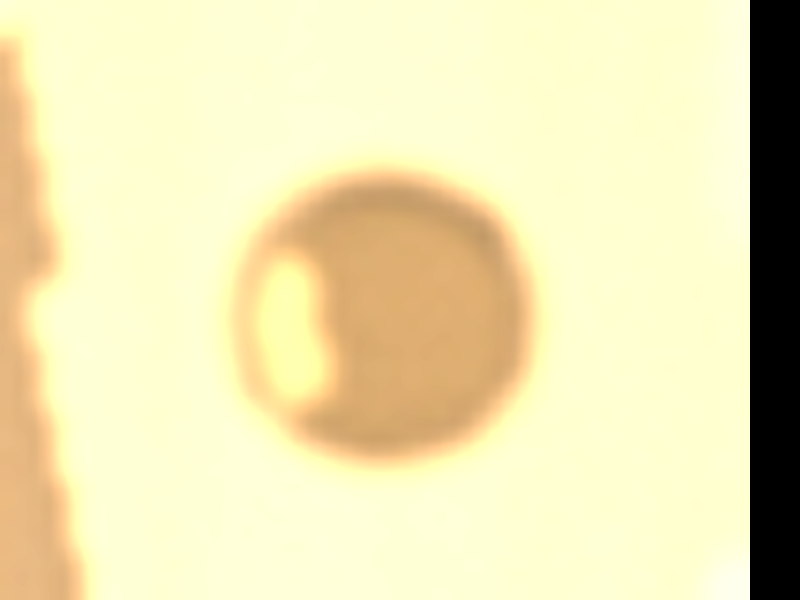

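Looking straight down: the holes coincide (centre (387,318), bench seen through both, with an even dark ring), so the blank is placed. Next is the drift.

```bash
python3 - <<'E'
from h import *
s=robot.observe()
print("hole",wunproj(((387.5)/15-.5+224,(318.5)/15-.5+76),.068,s))
k=lambda n,x,y,z:unproj(n,((x+.5)/1.5625-.5,(y+.5)/1.5625-.5),z)
print("bottle base scene",k("scene",635,362,0),"cap top",k("scene",658,314,.15),k("top",208,244,.15))
print("awl",k("top",241,313,.1), k("scene",588,247,.13),"drift scene",k("scene",654,251,.117))
s["tool_pos"][2]=.149
print(s["tool_pos"],tomove(s,[.566,.351,.225]))
E
```

```text
hole [0.52704926 0.0538273  0.068     ]
bottle base scene [0.69034793 0.32269995 0.        ] cap top [0.69190105 0.31260963 0.15      ] [0.68874173 0.31015741 0.15      ]
awl [0.55849233 0.25913229 0.1       ] [0.55479624 0.25106389 0.13      ] drift scene [0.56296621 0.35447705 0.117     ]
[0.60800883 0.03904362 0.149     ] [ 0.0983  0.299  -0.076 ]
```

```bash
python3 -m jog '[[[0.3,0,0,-0.035,0],[0.3,0,0,-0.07,0],[0.3,0.005,0.015,-0.076,0],[0.3,0.015,0.045,-0.076,0],[0.3,0.027,0.082,-0.076,0]]]'
python3 -m jog '[[[0.3,0.012,0.037,0,0],[0.3,0.024,0.074,0,0],[0.3,0.036,0.111,0,0],[0.3,0.048,0.148,0,0],[0.3,0.06,0.185,0,0]]]'
python3 -m jog '[[[0.3,0.008,0.022,0,0.12],[0.3,0.011,0.032,0,0.24],[0.3,0.011,0.032,0,0.36],[0.3,0.011,0.032,0,0.48],[0.3,0.011,0.032,0,0.6]]]'
python3 -m jog '[[[0.3,0,0,0,0.12],[0.3,0,0,0,0.24],[0.3,0,0,0,0.264],[0.3,0,0,0,0.264],[0.3,0,0,0,0.264]]]'
python3 - <<'E'
from h import *
s=robot.observe(); print(s["tool_pos"],s["tool_rot"])
w=robot.read_camera("wrist"); np.save("w6.npy",w)
print(wproj([.5645,.352,.117],s))
cv2.imwrite("pics/w6.png",cv2.resize(w[:,:,::-1],(768,576),interpolation=cv2.INTER_CUBIC))
E
```

```text
time: 14.83
tool_pos: [0.5975, 0.1237, 0.229]
tool_rot: [3.141, 0.005, 2.954]
contact_force: [1.1, 0.1, 0.3]
opening: 0.0598
grip_force: 0.0
time: 15.25
tool_pos: [0.571, 0.3195, 0.2281]
tool_rot: [3.14, 0.002, 2.958]
contact_force: [1.3, 0.5, 0.2]
opening: 0.0599
grip_force: 0.0
time: 15.67
tool_pos: [0.5662, 0.3516, 0.2277]
tool_rot: [3.139, 0.001, 2.353]
contact_force: [-0.6, 0.4, -0.1]
opening: 0.0597
grip_force: 0.0
time: 16.08
tool_pos: [0.5664, 0.351, 0.227]
tool_rot: [3.14, 0.0, 2.097]
contact_force: [-0.3, 0.7, -0.3]
opening: 0.0595
grip_force: 0.0
[0.56640582 0.3509579  0.22704346] [3.14030737e+00 8.36979258e-05 2.09703602e+00]
[248.47149585 185.41025874]
```

View pics/w6.png

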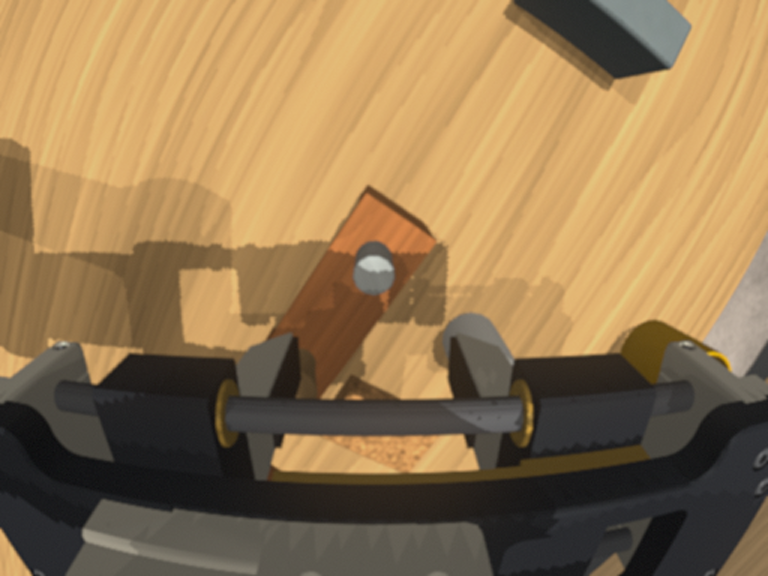

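The wrist view shows the drift's head top centred at (374,274), close to prediction, with the bottle and awl clear of the fingers.

```bash
python3 - <<'E'
from h import *
s=robot.observe()
p=wunproj(((374.5)/1.5-.5,(274.5)/1.5-.5),.117,s); print(p,tomove(s,[p[0],p[1],.098]),tomove(s,[.5645,.352,.098]))
E
```

```text
[0.56352287 0.3547431  0.117     ] [ 0.0047 -0.0007  0.1288] [ 0.0018 -0.0012  0.1288]
```

```bash
python3 -m jog '[[[0.3,0.0035,-0.001,0.02,0],[0.3,0.0035,-0.001,0.055,0],[0.3,0.0035,-0.001,0.09,0],[0.3,0.0035,-0.001,0.12,0],[0.3,0.0035,-0.001,0.131,0]]]' 15
python3 -m jog '[[[0.3,0,0,0,0],[0.3,0,0,0,0],[-1,0,0,0,0],[-1,0,0,0,0],[-1,0,0,0,0]]]' 15
python3 -m jog '[[[-1,0,0,0,0],[-1,0,0,0,0],[-1,0,0,0,0],[-1,0,0,0,0]]]' 15
python3 -m jog '[[[-1,0,0,0,0],[-1,0,0,0,0],[-1,0,0,0,0]]]' 45
```

```text
time: 16.55
tool_pos: [0.5613, 0.3523, 0.0904]
tool_rot: [-3.134, -0.001, 2.096]
contact_force: [0.3, -1.1, -0.8]
opening: 0.0597
grip_force: 0.0
time: 16.97
tool_pos: [0.5646, 0.3539, 0.0973]
tool_rot: [3.138, 0.0, 2.094]
contact_force: [0.1, -0.5, 0.5]
opening: 0.0441
grip_force: 0.0
time: 17.3
tool_pos: [0.5639, 0.3535, 0.0958]
tool_rot: [3.141, 0.0, 2.094]
contact_force: [-0.3, 0.0, 3.1]
opening: 0.0255
grip_force: 15.0
time: 17.55
tool_pos: [0.5639, 0.3536, 0.0957]
tool_rot: [3.141, 0.0, 2.094]
contact_force: [0.6, -0.5, 5.5]
opening: 0.025
grip_force: 45.0
```

```bash
python3 -m jog '[[[-1,0,0,-0.01,0],[-1,0,0,-0.035,0],[-1,0,0,-0.065,0],[-1,0,0,-0.1,0],[-1,0,0,-0.13,0]]]'
python3 -m jog '[[[-1,-0.012,-0.009,0,0],[-1,-0.036,-0.027,0,0],[-1,-0.064,-0.048,0,0],[-1,-0.092,-0.069,0,0],[-1,-0.12,-0.09,0,0]]]'
python3 -m jog '[[[-1,-0.028,-0.021,0,0],[-1,-0.056,-0.042,0,0],[-1,-0.084,-0.063,0,0],[-1,-0.108,-0.081,0,0],[-1,-0.121,-0.092,0,0]]]'
python3 -m jog '[[[-1,0,0,0,-0.1],[-1,0,0,0,-0.22],[-1,0,0,0,-0.34],[-1,0,0,0,-0.46],[-1,0,0,0,-0.58]]]'
python3 -m jog '[[[-1,0,0,0.01,-0.12],[-1,0,0,0.03,-0.22],[-1,0,0,0.045,-0.27],[-1,0,0,0.05,-0.284],[-1,0,0,0.05,-0.284]]]'
python3 - <<'E'
from h import *
s=robot.observe(); print(s["tool_pos"],s["tool_rot"],s["opening"],s["contact_force"],"need",tomove(s,[.527,.0539,s["tool_pos"][2]]))
sc=robot.read_camera("scene"); w=robot.read_camera("wrist");t=robot.read_camera("top")
for n,i in(("s",sc),("w",w)): np.save(n+"7.npy",i)
def c(im,x,y,ww,h,k): return cv2.resize(im[y:y+h,x:x+ww,::-1],None,fx=k,fy=k,interpolation=cv2.INTER_CUBIC)
o=np.zeros((600,800,3),np.uint8)
o[:400,:400]=c(w,199,140,100,100,4); o[:600,400:]=c(sc,265,135,50,75,8)
cv2.imwrite("pics/m7.png",o)
z=s["tool_pos"][2]; print("tip z",z-.0837)
q=lambda P:((proj("scene",P)+.5-[265,135])*8+[400,0]).round(0)
ww=lambda P:((wproj(P,s)+.5-[199,140])*4).round(0)
print("scene hole",q([.527,.0539,.068]),"tip exp",q([*s["tool_pos"][:2],z-.0837]),"shoulder",q([*s["tool_pos"][:2],z-.0237]))
print("wrist hole",ww([.527,.0539,.068]),"tip exp",ww([*s["tool_pos"][:2],z-.0837]),"head top",ww([*s["tool_pos"][:2],z+.0213]))
E
```

```text
time: 17.97
tool_pos: [0.5632, 0.3532, 0.227]
tool_rot: [-3.141, -0.0, 2.094]
contact_force: [0.6, -1.1, -0.9]
opening: 0.0253
grip_force: 45.0
time: 18.38
tool_pos: [0.5446, 0.2031, 0.2251]
tool_rot: [-3.14, -0.0, 2.095]
contact_force: [1.2, -0.3, -1.7]
opening: 0.0248
grip_force: 45.0
time: 18.8
tool_pos: [0.5254, 0.0507, 0.2253]
tool_rot: [-3.14, 0.0, 2.092]
contact_force: [0.2, 1.1, -1.6]
opening: 0.025
grip_force: 45.0
time: 19.22
tool_pos: [0.5258, 0.0536, 0.2252]
tool_rot: [-3.141, -0.001, 2.679]
contact_force: [-0.6, 0.5, -1.4]
opening: 0.0251
grip_force: 45.0
time: 19.63
tool_pos: [0.5253, 0.0538, 0.174]
tool_rot: [-3.141, -0.004, 2.957]
contact_force: [-0.5, 0.2, -2.7]
opening: 0.025
grip_force: 45.0
[0.52528045 0.05377446 0.17402113] [-3.14114893 -0.00368916  2.95707279] 0.025001240518006177 [-0.509201    0.24284713 -2.68745482] need [-0.0017  0.0004 -0.    ]
tip z 0.09032113181584239
scene hole [606. 285.] tip exp [609. 238.] shoulder [621. 118.]
wrist hole [206. 208.] tip exp [204. 234.] head top [206. 508.]
```

View pics/m7.png

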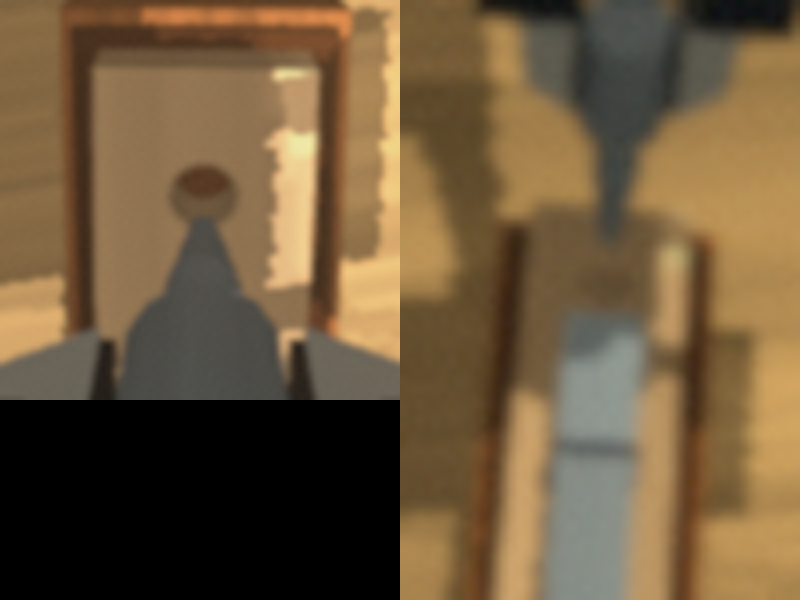

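The wrist crop shows the hole at (203,195) and the tip at (204,220); both match the predicted offset, so about 1–1.5 mm along tool −x remains. Lowering now.

```bash
python3 -m jog '[[[-1,-0.001,0,0.005,0],[-1,-0.001,0,0.012,0],[-1,-0.001,0,0.018,0],[-1,-0.001,0,0.018,0],[-1,-0.001,0,0.018,0]]]' 45
python3 -m jog '[[[-1,0,0,0.006,0],[-1,0,0,0.012,0],[-1,0,0,0.018,0],[-1,0,0,0.024,0],[-1,0,0,0.028,0]]]'
python3 -m jog '[[[-1,0,0,0.004,0],[-1,0,0,0.008,0],[-1,0,0,0.012,0],[-1,0,0,0.016,0],[-1,0,0,0.02,0]]]'
```

```text
time: 20.2
tool_pos: [0.527, 0.0536, 0.1567]
tool_rot: [-3.141, -0.001, 2.958]
contact_force: [0.0, 0.6, -2.7]
opening: 0.0255
grip_force: 45.0
time: 20.62
tool_pos: [0.527, 0.0536, 0.1282]
tool_rot: [-3.142, -0.001, 2.958]
contact_force: [-0.2, 1.0, -2.0]
opening: 0.0254
grip_force: 45.0
time: 21.03
tool_pos: [0.5272, 0.0536, 0.1088]
tool_rot: [3.141, -0.0, 2.958]
contact_force: [-1.6, 1.3, -0.9]
opening: 0.0251
grip_force: 45.0
```

```bash
python3 -m jog '[[[-1,0,0,0.003,0],[-1,0,0,0.006,0],[-1,0,0,0.009,0],[-1,0,0,0.012,0],[-1,0,0,0.014,0]]]'
python3 -m jog '[[[-1,0,0,0.001,0],[-1,0,0,0.002,0],[-1,0,0,0.003,0],[-1,0,0,0.004,0],[-1,0,0,0.004,0]]]'
```

```text
time: 21.45
tool_pos: [0.5272, 0.0536, 0.0949]
tool_rot: [3.142, -0.0, 2.958]
contact_force: [-0.8, 1.2, -0.9]
opening: 0.0252
grip_force: 45.0
time: 21.87
tool_pos: [0.5273, 0.0536, 0.0917]
tool_rot: [3.141, 0.0, 2.958]
contact_force: [-2.5, 0.7, 4.3]
opening: 0.0252
grip_force: 45.0
```

```bash
python3 -m jog '[[[-1,0,0,0.0005,0],[-1,0,0,0.001,0],[-1,0,0,0.0015,0],[-1,0,0,0.0015,0]]]'
python3 -m jog '[[[-1,0,0,-0.001,0],[-0.1,0,0,-0.0015,0],[-0.1,0,0,-0.0015,0],[-0.1,0,0,-0.0015,0],[-0.1,0,0,-0.0015,0]]]'
python3 -m jog '[[[-0.1,0,0,-0.01,0],[-0.1,0,0,-0.04,0],[-0.1,0,0,-0.08,0],[-0.1,0,0,-0.11,0],[-0.1,0,0,-0.12,0]]]'
python3 -m jog '[[[-0.1,0.03,0,0,0],[-0.1,0.05,0,0,0],[-0.1,0.05,0,0,0],[-0.1,0.05,0,0,0],[-0.1,0.05,0,0,0]]]'
python3 - <<'E'
from h import *
s=robot.observe(); print(s["tool_pos"])
sc=robot.read_camera("scene"); w=robot.read_camera("wrist")
def c(im,x,y,ww,h,k): return cv2.resize(im[y:y+h,x:x+ww,::-1],None,fx=k,fy=k,interpolation=cv2.INTER_CUBIC)
o=np.zeros((600,800,3),np.uint8)
o[:,:400]=c(w,180,60,133,200,3)[:600,:400] if 0 else c(w,180,70,100,150,4); o[:,400:]=c(sc,265,135,50,75,8)
cv2.imwrite("pics/m8.png",o)
E
```

```text
time: 22.2
tool_pos: [0.5273, 0.0536, 0.0916]
tool_rot: [3.141, 0.001, 2.958]
contact_force: [-7.5, 0.6, 15.9]
opening: 0.0252
grip_force: 45.0
time: 22.62
tool_pos: [0.5277, 0.0535, 0.0911]
tool_rot: [3.141, 0.001, 2.958]
contact_force: [-0.2, -0.3, 0.0]
opening: 0.041
grip_force: 0.0
time: 23.03
tool_pos: [0.5295, 0.0535, 0.2169]
tool_rot: [3.14, 0.009, 2.958]
contact_force: [-0.4, 0.1, 0.1]
opening: 0.0413
grip_force: 0.0
time: 23.45
tool_pos: [0.4788, 0.0626, 0.2115]
tool_rot: [3.141, 0.001, 2.958]
contact_force: [-0.4, -0.7, -0.3]
opening: 0.0414
grip_force: 0.0
[0.47883111 0.062594   0.21149262]
```

View pics/m8.png

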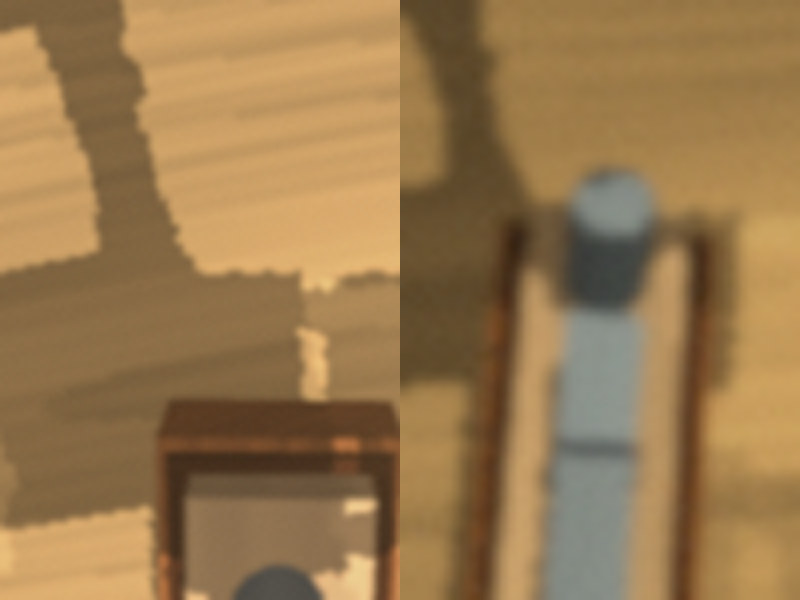

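The drift stands upright on the blank with its head at (613,240) in the scene crop. The blank is square under the arm, and the robot is clear, so I'm handing in.

```bash
python3 -c "
from cell import robot
print(robot.hand_in())"
```

```text
the job is handed in; nothing more can be done
None
```

I laid the loose blank on the pack under the sprung arm, seated the drift through both holes with its shoulder on the plywood, and handed the job in at about 23.5 s; the verdict was not reported.

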